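# Push a cryo box down the loading track onto the warm plate

## Robot

A 6-joint arm with a two-finger parallel gripper is mounted at the origin on the work surface. World frame = base frame: x ahead of the robot, y to its left, z up, the work surface at z = 0. Lengths are in m, angles in rad, forces in N, time in s.
With the tool pointing down it reaches from about 0.3 to 0.75 m from the base axis. Payload 8.5 kg.
Tool frame: the origin (TCP) lies at the very end of the fingers, on their centre line; the grasp point (between the pads) lies 19 mm behind it (env.pinch_z is the distance from the TCP to the grasp point, in m); z points along the fingers, y is the direction in which the jaws open and shut (so a half turn about z gives the same grasp; the last joint's range is limited). The gripper opens to 88 mm and grips with 3 to 60 N. Pads are 18 mm wide; open, the fingers measure 123 mm over their backs; the gripper's body (75 mm by 187 mm) begins 45 mm behind the grasp point.
Start: joints at [-1.429, 0.381, 1.297, -0, 1.464, -0.215], TCP at [0.192, -0.515, 0.239] pointing down, gripper open.
Joint ranges: [-3.11, 3.11], [-0.89, 2.33], [0.22, 2.48], [-1.42, 4.56], [0.17, 2.85], [-2.88, 2.88]. Speed limits (rad/s): [2.39, 2.39, 3.14, 3.14, 3.14, 3.14].

## Interface

Orientations are given as a rotation vector (axis times angle).
In Python, from station import env gives the robot as it stands.
- The arm moves only by the tool step_arm, never from a script. Its argument "plan" is a list of rows, each a list of 7 numbers: the opening, from -1 (shut) to 1 (fully open), so that 0 is half open, then the shift along the world's x, y, z in units of 25 mm (1.0 is 25 mm), then the turn, a rotation vector about the world's x, y, z in units of 6 degrees (1.0 is 6 degrees). A call has 1 to 12 rows; each row is the pose to reach, as a shift and turn from the pose measured when the call began; what a row does not reach only later rows make up. A row lasts 1/12 s, in which the tool goes at most 41.7 mm and 7.16 degrees, less where a joint would pass 70% of its speed; a pose out of reach is approached as far as the arm can. A call with a gripper value outside its range is refused whole. The fingers move at their own pace and stop on an object; "newtons" is the grip in N (left out, the last holds). Time passes only in rows, so rows that repeat a pose let the fingers close. It gives the time, the measured TCP pose, the force and the opening at its end, in the units of the state.
- env.state(): the state, without advancing time (a new reading comes with each control period).
- env.grab_frame(name): name is "side" or "top" or "wrist"; returns a dict with "color" (480x640x3 uint8, blue, green, red), "z_map" (480x640 float32, m along the optical axis (not along the pixel's ray), 0 where there is no reading), "fx", "fy", "cx", "cy" (pixels), "k1" (the pictures are not rectified: a ray, as slopes to the right and down, at radius r is drawn at 1 + k1 r^2 times it, then the intrinsics apply), "R" (3x3) and "t" (3): a world point X has camera coordinates R X + t; the wrist camera has in their place "tool_from_camera" (4x4, takes a point from camera to tool coordinates, whose origin is the TCP and whose axes are the flange's). Camera axes: x right, y down, z forward; pixel columns grow to the right and rows downward; lengths in m; the calibration is good to about 2 mm. A picture is of the moment at which its call begins: read the wrist's pose just before it.
- env.close_job(): hands the job in, once; it reports no verdict.
Trained networks look in the newest picture that a camera, given by its name, has taken for a name from the list of things; names that differ only in an ending like _2 or _b are one class to them, and where a whole thing is asked for, a point or a joint stands for the part that bears it (a point fixed in the world has none). Each returns a list of dicts, best first, with "conf" (0 to 1); they miss things now and then, are a little off and sometimes report something else, mostly with a low value. They report only what shows in the picture. A call takes as long as a camera call. They do not tell look-alikes from the thing itself.
- env.silhouettes(camera, name): "mask" (480x640 bool, what is visible of it) and "rect" ([centre column, centre row, width, height] in pixels, round what is visible of it).
The state is a dict: "time": time; "joints": joint angles; "dq": joint speeds; "joint_efforts": joint torques, N m; "tcp_pos": TCP position; "orientation": TCP orientation; "force": force on the tool from outside, world axes, zero at the start; "wrist_torque": the same for the moment, N m; "width": finger opening in m.
Only numpy, scipy, OpenCV 4.12 (cv2) and the standard library are available. Lean on these libraries where they do the work, as an engineer would, in place of code of your own. Each camera call takes 0.05 s, during which the arm holds its last target. There are 200 camera calls.

## Task

Push the blue cryo box along the white loading track, in between the two aluminium guide rails, until the whole box stands on the black warm plate, lined up with the rails, and leave it there. Only push it with the fingers: do not lift or tip it, let neither the box nor the robot touch either rail, and leave the vial, the jar and the dish where they are.

Things in the scene. Friction and masses are not known exactly. Their poses are not given: they have to be found in the camera images.
- track: White flat track fixed on the bench. x: travel direction, from the open apron into the lane (roughly to the robot's left); y: left of travel; z up. Origin at bench height on the lane's centre line. In mm: deck x -280 to 170, y -130 to 130, flat top at z = 12; no rails before x = -90. Beyond it a white controller with blue display: x 170 to 235, y -100 to 100, 45 high.
- plate (a point): Centre of the black warm plate, on the deck's top (75 mm along x from the track's origin, on the centre line); same axes as the track. The plate is flush with the deck, 138 mm long along the lane (69 mm each way) and fills the lane's width.
- rail_left: Left aluminium guide rail, fixed on the track; same origin and axes as the track. In that frame it spans x = -90 to 150 mm, y = 47 to 57 mm, z = 12 to 26 mm (14 mm high above the deck). The lane between the rails is 94 mm wide.
- rail_right: Right aluminium guide rail, fixed on the track; same origin and axes as the track. In that frame it spans x = -90 to 150 mm, y = -57 to -47 mm, z = 12 to 26 mm.
- cryobox: Loose blue box with white top and 15 coloured tube caps: 110 mm long (its x), 76 wide (its y), 46 high (upright flat sides up to 36), about 0.3 kg. Origin at the centre of its underside. It starts on the apron wholly before the rails, up to 20 mm off the centre line and turned up to 17 degrees; its x points roughly along travel. It slides with dry friction and stays where left.
- vial: Bystander: small bottle with red cap, diameter 26 mm, 55 mm high, standing on the deck outside the left rail. Origin at the centre of its underside.
- jar: Bystander: jar with green cap, diameter 38 mm, 50 mm high, standing on the deck outside the left rail. Origin at the centre of its underside.
- dish: Bystander: covered glass dish, diameter 62 mm, 15 mm high, on the deck outside the right rail. Origin at the centre of its underside.
There are look-alikes about, which are no part of the job. There is more than one size of the cryobox; the job needs the largest.

How it is judged:
By the outcome, as a careful person would: the job done as asked, in the order asked, and still so for the second after the job is handed in, with the robot touching nothing.
It also fails if it takes over 70 s, if anything falls off the work surface, if the arm or the gripper's body presses on something with over 40 N, if the wrist force passes 120 N, or if a joint passes its speed limit or range.

## Working session

There is one attempt and no reset: what is moved stays moved. The work goes in short steps, Python scripts to look and compute and a tool call to move; the robot and the scene stay as the last step left them, time stands still between calls to the robot, and variables do not carry over. Pictures are saved under pics/ and viewed, about 8 in all and at most 12, crops included, and the job is handed in when it is done.

Besides the shell and the picture viewer there is one more tool, called after "Emit:" in YAML: its name, and indented under it one key for each argument. step_arm: Moves the arm, as the interface text tells. Its arguments: {"type":"object","properties":{"plan":{"type":"array"},"newtons":{"type":"number"}},"required":["plan"]}

```bash
mkdir -p pics; ls; cat > h.py <<'E'
import numpy as np, cv2
from station import env
def pts(f,mask=None):
    v,u=np.nonzero((f["z_map"]>0)&(mask if mask is not None else True))
    z=f["z_map"][v,u]
    K=np.array([[f["fx"],0,f["cx"]],[0,f["fy"],f["cy"]],[0,0,1]])
    # drawn = s*(1+k1 r^2): OpenCV model
    s=cv2.undistortPoints(np.stack([u,v],1).astype(np.float64)[:,None],K,np.array([f["k1"],0,0,0.]))[:,0]
    c=np.c_[s*z[:,None],z]
    return (c-f["t"])@f["R"],u,v   # R^T (c-t)
def proj(f,X):
    K=np.array([[f["fx"],0,f["cx"]],[0,f["fy"],f["cy"]],[0,0,1]])
    return cv2.projectPoints(np.asarray(X,float).reshape(-1,3),cv2.Rodrigues(f["R"])[0],f["t"],K,np.array([f["k1"],0,0,0.]))[0][:,0]
E
python3 - <<'E'
from h import *
for c in ("top","side"):
    f=env.grab_frame(c); cv2.imwrite(f"pics/{c}0.png",f["color"]); np.save(f"{c}0.npy",f,allow_pickle=True)
    print(c,f["fx"],f["k1"],(-f["R"].T@f["t"]).round(3))
    for n in ("cryobox","rail_left","rail_right","track","vial","jar","dish"):
        for d in env.silhouettes(c,n):
            m=d["mask"]; P,_,_=pts(f,m)
            print(n,round(d["conf"],2),np.round(d["rect"]),np.median(P,0).round(3) if len(P) else None)
E
```

```text
pics
top 457.91887599206683 -0.077709376150771 [ 0.457 -0.052  0.758]
cryobox 0.95 [342. 241.  67.  47.] [ 0.584 -0.107  0.052]
cryobox 0.93 [466. 269.  67.  52.] [ 0.547 -0.312  0.031]
cryobox 0.62 [461. 175.  55.  37.] [ 0.705 -0.31   0.031]
rail_left 0.92 [214. 289. 149.  25.] [0.506 0.101 0.026]
rail_left 0.24 [242. 254. 331. 192.] [0.551 0.061 0.012]
rail_right 0.62 [207. 224. 143.  25.] [0.608 0.109 0.025]
track 0.85 [241. 253. 332. 195.] [0.551 0.061 0.012]
vial 0.73 [263. 308.  17.  16.] [0.478 0.013 0.048]
jar 0.96 [175. 322.  30.  24.] [0.452 0.141 0.061]
dish 0.94 [211. 199.  39.  38.] [0.653 0.103 0.027]
side 437.1832504589623 -0.0840394914493637 [0.392 0.516 0.43 ]
cryobox 0.75 [296. 180.  31.  28.] [ 0.703 -0.286  0.028]
cryobox 0.63 [368. 191.  42.  26.] [ 0.546 -0.289  0.028]
cryobox 0.57 [318. 232.  58.  54.] [ 0.581 -0.07   0.051]
rail_left 0.87 [328. 331.  30. 134.] [0.501 0.123 0.026]
rail_right 0.59 [254. 321.  54. 121.] [0.603 0.144 0.025]
rail_right 0.35 [320. 231.  60.  54.] [ 0.581 -0.072  0.051]
track 0.63 [274. 344. 233. 269.] [0.542 0.18  0.012]
vial 0.57 [366. 280.  18.  34.] [0.477 0.024 0.039]
jar 0.64 [361. 349.  31.  48.] [0.451 0.16  0.051]
jar 0.61 [329. 330.  28. 131.] [0.501 0.123 0.026]
dish 0.86 [228. 301.  45.  34.] [0.652 0.111 0.027]
```

View pics/top0.png

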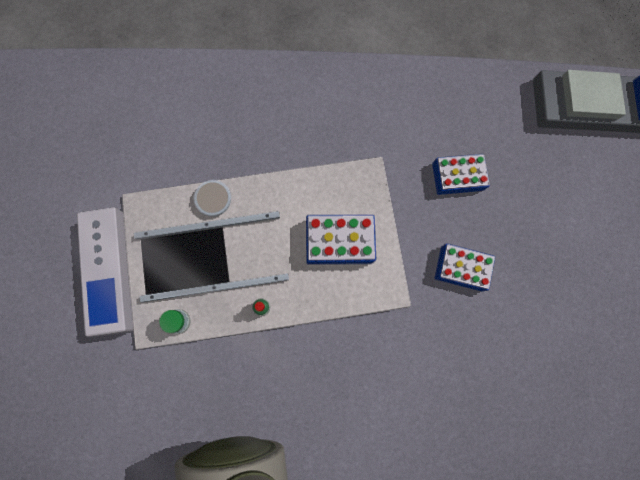

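```bash
cat > m.py <<'E'
from h import *
def rect(P):
    (c,(a,b),t)=cv2.minAreaRect((P[:,:2]*1000).astype(np.float32)); 
    if a<b: a,b,t=b,a,t+90
    t=(t+90)%180-90
    return np.round(c,1),round(a,1),round(b,1),round(t,1)
def fitline(P):
    c=np.median(P[:,:2],0);u=np.linalg.svd(P[:,:2]-P[:,:2].mean(0),full_matrices=False)[2][0]
    return P[:,:2].mean(0)*1000,np.degrees(np.arctan(u[0]/-u[1]))
E
python3 - <<'E'
from m import *
f=np.load("top0.npy",allow_pickle=True).item()
P,u,v=pts(f)
ok=(P[:,0]>.38)&(P[:,0]<.75)&(P[:,1]>-.4)&(P[:,1]<.4)
P,u,v=P[ok],u[ok],v[ok]
def roi(x0,x1,y0,y1,z0,z1): return P[(P[:,0]>x0)&(P[:,0]<x1)&(P[:,1]>y0)&(P[:,1]<y1)&(P[:,2]>z0)&(P[:,2]<z1)]
B=roi(.5,.68,-.2,-.02,.04,.07); print("box",rect(B),np.median(B[:,2]),B[:,2].max())
for z0,z1 in((.034,.047),(.05,.07)):
    print(z0,rect(roi(.5,.68,-.2,-.02,z0,z1)))
for a,b in((.52,.44),(.57,.65)):
    pass
env.grab_frame("top")
for n in("rail_left","rail_right","track"):
    d=env.silhouettes("top",n)[0]; Q,_,_=pts(f,d["mask"])
    zl=(.02,.03) if n!="track" else (.008,.016)
    Q=Q[(Q[:,2]>zl[0])&(Q[:,2]<zl[1])]
    print(n,rect(Q),fitline(Q),len(Q),np.median(Q[:,2]))
for y0 in(.2,.26):
  C=roi(.4,.72,.15,.4,.035,.07)
print("ctrl/jar",rect(roi(.47,.72,.2,.4,.035,.055)))
E
```

```text
box (array([ 587.4, -108.1]), 109.9, 76.0, -88.8) 0.05212084956904592 0.06115290073090234
0.034 (array([ 587.3, -108.1]), 109.9, 76.2, -88.8)
0.05 (array([ 587.8, -108.2]), 104.0, 69.3, -88.7)
rail_left (array([507.2,  91.9]), 238.7, 11.6, -80.2) (array([507.044253  ,  90.91883033]), np.float64(9.90620843635969)) 961 0.025873702428368197
rail_right (array([609. , 110.2]), 239.6, 11.7, -79.9) (array([608.17023141, 110.46827847]), np.float64(9.947013320259614)) 970 0.025425112775547976
track (array([568.,  44.]), 506.1, 260.8, -80.1) (array([566.55515521,  22.21271271]), np.float64(9.976823972117216)) 34397 0.011818906668571317
ctrl/jar (array([546. , 273.5]), 164.8, 66.6, 9.6)
```

The picture shows three box candidates:
- (342,241) stands on the white apron. It measures 110 x 76 mm with its top at about 58 mm, so it is the largest and the one meant.
- (466,269) and (461,175) are smaller, about 31 mm high, and stand off the track on the bench.

The rails run from about x=135 to 290, with the plate at (186,260). I'll confirm the box in a crop and work out the track frame.

```bash
cat >> m.py <<'E'
from scipy.spatial.transform import Rotation as Rn
yaw=np.radians(100.0); O=np.array([563.3,71.5])
ex=np.array([np.cos(yaw),np.sin(yaw)]); ey=np.array([-ex[1],ex[0]])
def w2t(p): d=np.asarray(p)[...,:2]-O; return np.stack([d@ex,d@ey],-1)
def t2w(x,y): return O+x*ex+y*ey
def box(name=None):
    f=env.grab_frame("top"); P,u,v=pts(f)
    if name: cv2.imwrite(name,f["color"])
    T=w2t(P*1000)
    s=(T[:,0]>-278)&(T[:,0]<165)&(abs(T[:,1])<80)&(P[:,2]>.034)&(P[:,2]<.0625)
    m=np.zeros((480,640),np.uint8); m[v[s],u[s]]=1
    n,l,st,_=cv2.connectedComponentsWithStats(m); k=1+st[1:,4].argmax()
    Q=T[s][l[v[s],u[s]]==k]
    (c,(a,b),t)=cv2.minAreaRect(Q.astype(np.float32))
    if a<b: a,b,t=b,a,t+90
    t=(t+90)%180-90
    print("box track x,y,yaw",np.round(c,1),round(t,1),"size",round(a,1),round(b,1)); return c,t
def tool():
    s=env.state(); R=Rn.from_rotvec(s["orientation"]).as_matrix(); p=np.array(s["tcp_pos"])*1000
    print("t",s["time"],"tcp w",p.round(1),"track",w2t(p).round(1),"z",R[:,2].round(3),"jaw yaw in track",round(np.degrees(np.arctan2(R[1,1],R[0,1]))-100,2),"width",s["width"],"F",np.round(s["force"],1))
    return p
def go(x,y,z):
    p=tool(); print("units",((np.r_[t2w(x,y),z]-p)/25).round(2))
E
python3 - <<'E'
from m import *
box(); go(-208,100,120)
f=np.load("top0.npy",allow_pickle=True).item()
cv2.imwrite("pics/crop.png",cv2.resize(f["color"][140:310,290:510],None,fx=3.4,fy=3.4))
for n,q in(("vial",(478,13)),("jar",(452,141)),("dish",(653,103))): print(n,w2t(q))
# check rails/plates ends: black plate pixels
P,u,v=pts(f); T=w2t(P*1000); g=f["color"].max(2)[v,u]
s=(g<45)&(abs(T[:,1])<40)&(T[:,0]>-60)&(T[:,0]<165); print(np.percentile(T[s],[1,99],axis=0),s.sum())
E
```

```text
box track x,y,yaw [-181.     7.5] -8.8 size 109.9 76.4
t 1.05 tcp w [ 192.1 -515.4  238.8] track [-513.5  467.5] z [ 0. -0. -1.] jaw yaw in track -169.56 width 0.0879621613256497 F [-0.4  1.   0.1]
units [12.35 14.59 -4.75]
vial [-42.799064    94.16251973]
jar [87.77118101 97.54055456]
dish [ 15.44520268 -93.80717304]
[[  8.50315282 -39.37800744]
 [141.28681603  39.05329144]] 2258
```

View pics/crop.png

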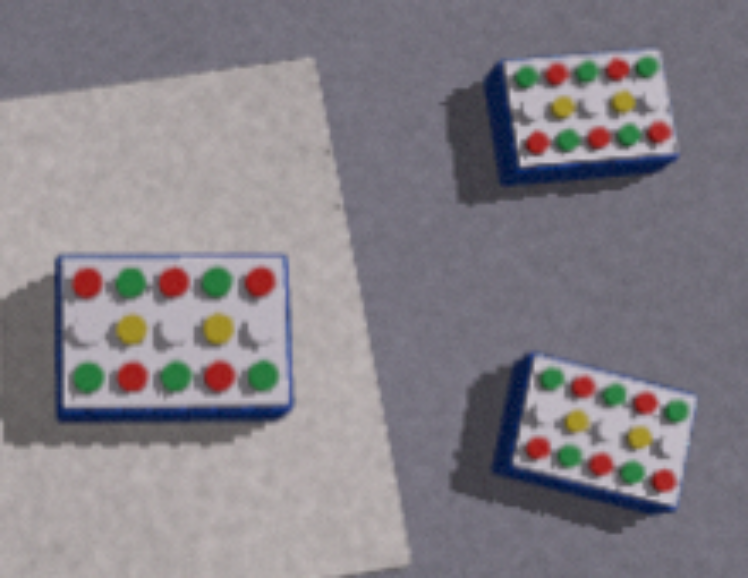

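Crop confirms: the left box (largest, on the apron) is the one; the other two are visibly smaller and off the track. The track frame also checks out, as the plate measures 8.5 to 141 mm along x.

The box sits at y=+7.5 and yaw -8.8°. I'll first nudge its left side behind the centre, which corrects both, then push it straight.

Emit:
step_arm:
  plan:
    - [-1,12.47,15.06,0,0,0,13.26]
    - [-1,12.47,15.06,0,0,0,13.26]
    - [-1,12.47,15.06,0,0,0,13.26]
    - [-1,12.47,15.06,0,0,0,13.26]
    - [-1,12.47,15.06,0,0,0,13.26]
    - [-1,12.47,15.06,0,0,0,13.26]
    - [-1,12.47,15.06,0,0,0,13.26]
    - [-1,12.47,15.06,0,0,0,13.26]
    - [-1,12.47,15.06,0,0,0,13.26]
    - [-1,12.47,15.06,0,0,0,13.26]
    - [-1,12.47,15.06,0,0,0,13.26]
    - [-1,12.47,15.06,0,0,0,13.26]
  newtons: 20

```text
time: 2.05
tcp_pos: [0.5053, -0.1361, 0.2389]
orientation: [2.009, 2.415, 0.001]
force: [0.7, -1.0, -0.3]
width: 0.0102
```

```bash
python3 -c "
from m import *
go(-197,95,26)"
```

```text
t 2.05 tcp w [ 505.3 -136.1  238.9] track [-194.4   93.2] z [ 0.001  0.    -1.   ] jaw yaw in track -89.53 width 0.010173270481966614 F [ 0.7 -1.  -0.3]
units [-0.05 -0.12 -8.52]
```

Emit:
step_arm:
  plan:
    - [-1,-0.05,-0.12,-1.5,0,0,-0.08]
    - [-1,-0.05,-0.12,-3,0,0,-0.08]
    - [-1,-0.05,-0.12,-4.5,0,0,-0.08]
    - [-1,-0.05,-0.12,-6,0,0,-0.08]
    - [-1,-0.05,-0.12,-7,0,0,-0.08]
    - [-1,-0.05,-0.12,-8,0,0,-0.08]
    - [-1,-0.05,-0.12,-8.3,0,0,-0.08]
    - [-1,-0.05,-0.12,-8.52,0,0,-0.08]
    - [-1,-0.05,-0.12,-8.52,0,0,-0.08]

```text
time: 2.8
tcp_pos: [0.5042, -0.1392, 0.0259]
orientation: [2.02, 2.406, 0.001]
force: [-1.7, -0.0, -0.3]
width: 0.0003
```

```bash
python3 -c "
from m import *
go(-197,68,26);go(-197,57,26)
f=env.grab_frame('side');cv2.imwrite('pics/side1.png',f['color'][120:380,160:500])"
```

```text
t 2.8 tcp w [ 504.2 -139.2   25.9] track [-197.2   94.8] z [ 0.  0. -1.] jaw yaw in track -90.01 width 0.000313385363071377 F [-1.7 -0.  -0.3]
units [1.05 0.2  0.01]
t 2.8 tcp w [ 504.2 -139.2   25.9] track [-197.2   94.8] z [ 0.  0. -1.] jaw yaw in track -90.01 width 0.000313385363071377 F [-1.7 -0.  -0.3]
units [1.49 0.27 0.01]
```

View pics/side1.png

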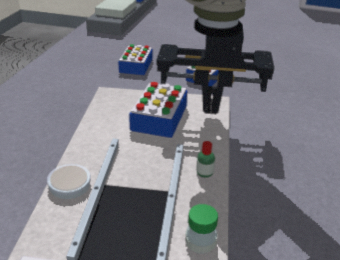

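The closed fingers are at about (212,100) in the crop, to the left of the box at (160,108) and clear of everything. Next is a slow sideways nudge.

Emit:
step_arm:
  plan:
    - [-1,0.5,0.09,0,0,0,0]
    - [-1,0.9,0.17,0,0,0,0]
    - [-1,1.05,0.2,0,0,0,0]
    - [-1,1.15,0.21,0,0,0,0]
    - [-1,1.25,0.23,0,0,0,0]
    - [-1,1.33,0.25,0,0,0,0]
    - [-1,1.41,0.26,0,0,0,0]
    - [-1,1.49,0.27,0,0,0,0]
    - [-1,1.49,0.27,0,0,0,0]

```text
time: 3.6
tcp_pos: [0.5419, -0.1327, 0.0267]
orientation: [2.019, 2.405, 0.001]
force: [-1.5, -0.5, 1.3]
width: 0.0003
```

```bash
python3 -c "
from m import *
box();tool()"
```

```text
box track x,y,yaw [-138.1   -6.5] 81.2 size 67.9 27.1
t 3.65 tcp w [ 541.8 -132.6   26.7] track [-197.3   56.6] z [ 0.002 -0.    -1.   ] jaw yaw in track -90.02 width 0.00043631640525297274 F [-1.4 -0.   0. ]
```

Emit:
step_arm:
  plan:
    - [-1,-0.6,-0.1,0,0,0,0]
    - [-1,-1.1,-0.19,0,0,0,0]
    - [-1,-1.1,-0.19,0,0,0,0]
    - [-1,-0.8,-2,0,0,0,0]
    - [-1,-0.49,-3.66,0,0,0,0]
    - [-1,-0.49,-3.66,0,0,0,0]
    - [-0.32,1.0,-3.4,0,0,0,0]
    - [-0.32,2.2,-3.18,0,0,0,0]
    - [-0.32,2.86,-3.07,0,0,0,0]
    - [-0.32,2.86,-3.07,0,0,0,0]
    - [-0.32,2.86,-3.07,0,0,0,0]

```text
time: 4.57
tcp_pos: [0.6136, -0.2087, 0.0261]
orientation: [2.018, 2.407, 0.001]
force: [-0.1, 0.5, -0.2]
width: 0.0296
```

```bash
python3 -c "
from m import *
box('pics/top2.png');go(-250,0,26)"
```

```text
box track x,y,yaw [-176.6    1.6] -5.9 size 103.6 76.6
t 4.6167 tcp w [ 612.9 -209.    26.2] track [-2.848e+02 -1.000e-01] z [ 0.001  0.    -1.   ] jaw yaw in track -89.99 width 0.029895421050022762 F [-0.1 -0.3  0.3]
units [-0.25  1.37 -0.01]
```

View pics/top2.png

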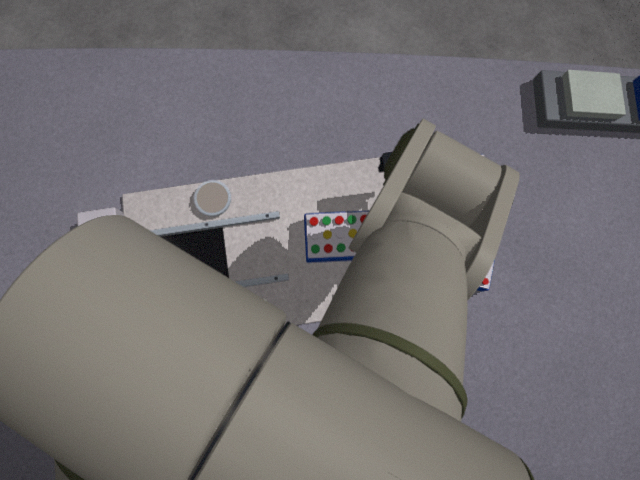

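The arm hides part of the box, but the visible front and sides give y≈+2 and yaw≈-6°. A straight two-finger push on the back face, stopping short of the rails, should square it. Then I'll measure again.

Emit:
step_arm:
  plan:
    - [-0.32,-0.15,0.9,0,0,0,0]
    - [-0.32,-0.24,1.4,0,0,0,0]
    - [-0.32,-0.28,1.6,0,0,0,0]
    - [-0.32,-0.31,1.75,0,0,0,0]
    - [-0.32,-0.34,1.9,0,0,0,0]
    - [-0.32,-0.36,2.05,0,0,0,0]
    - [-0.32,-0.39,2.2,0,0,0,0]
    - [-0.32,-0.41,2.35,0,0,0,0]
    - [-0.32,-0.44,2.48,0,0,0,0]
    - [-0.32,-0.44,2.48,0,0,0,0]

```text
time: 5.45
tcp_pos: [0.6018, -0.1464, 0.0263]
orientation: [2.019, 2.407, 0.001]
force: [0.7, -0.5, 0.5]
width: 0.03
```

```bash
python3 -c "
from m import *
box('pics/top3.png');tool()
f=env.grab_frame('side');cv2.imwrite('pics/side3.png',f['color'][120:380,160:500])"
```

```text
box track x,y,yaw [-106.6   -8.9] 58.3 size 69.5 31.1
t 5.5 tcp w [ 601.6 -146.5   26.2] track [-2.213e+02  1.000e-01] z [ 0.     0.001 -1.   ] jaw yaw in track -89.98 width 0.029907981221109187 F [-0.2 -0.2  0.2]
```

View pics/top3.png

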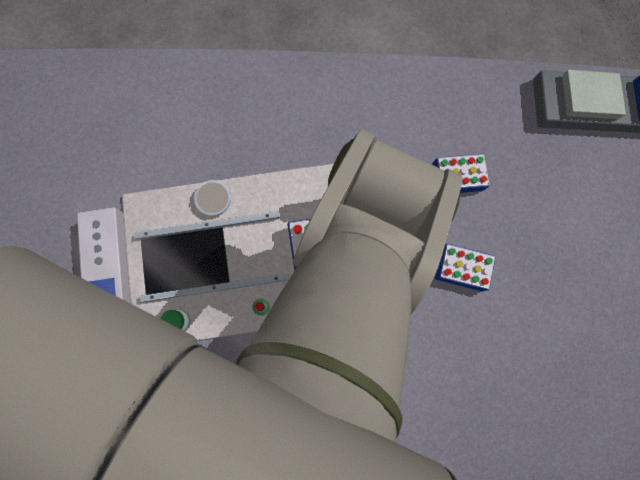

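```bash
cat >> m.py <<'E'
def box2(name=None):
    A=[]
    for c in ("top","side"):
        f=env.grab_frame(c)
        if name: cv2.imwrite(f"pics/{name}_{c}.png",f["color"])
        P,u,v=pts(f); T=w2t(P*1000)
        b=f["color"][v,u].astype(int); 
        s=(T[:,0]>-278)&(T[:,0]<165)&(abs(T[:,1])<60)&(P[:,2]>.040)&(P[:,2]<.0625)
        blue=(b[:,0]>b[:,2]+40)&(b[:,0]>b[:,1]+30)
        top=s&(P[:,2]>.046)&(b.sum(1)>450); 
        print(c,"pts",s.sum(),"ext",T[top].min(0).round(1) if top.any() else "",T[top].max(0).round(1) if top.any() else "")
        A.append(T[s&(top|blue)])
    Q=np.vstack(A); (c,(a,b),t)=cv2.minAreaRect(Q.astype(np.float32))
    if a<b: a,b,t=b,a,t+90
    t=(t+90)%180-90
    print("box track x,y,yaw",np.round(c,1),round(t,1),"size",round(a,1),round(b,1))
E
python3 -c "
from m import *
box2('b')"
```

```text
top pts 463 ext [-133.8  -30.3] [-104.2   -8.3]
side pts 1905 ext [-206.   -30.5] [-102.7   20.3]
box track x,y,yaw [-151.7    7.7] -1.7 size 107.9 76.0
```

View pics/side3.png

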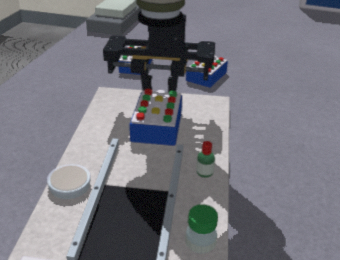

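Emit:
step_arm:
  plan:
    - [-0.32,0.2,-1.2,0,0,0,0]
    - [-0.32,0.28,-1.6,1,0,0,0]
    - [-0.32,0.28,-1.7,2.5,0,0,0]
    - [-0.32,0.5,-3,4,0,0,0]
    - [-0.32,0.7,-4.5,5.5,0,0,0]
    - [-0.32,1,-6,6.5,0,0,0]
    - [-1,1.2,-7.5,6.5,0,0,0]
    - [-1,1.39,-8.5,6.5,0,0,0]
    - [-1,1.39,-9,6.5,0,0,0]
    - [-1,1.39,-9,6.5,0,0,0]

```text
time: 6.48
tcp_pos: [0.6355, -0.3753, 0.1871]
orientation: [-2.023, -2.402, -0.001]
force: [-0.5, 0.5, -0.0]
width: 0.0054
```

```bash
python3 -c "
from m import *
box('pics/top4.png');box2('c');tool()"
```

```text
box track x,y,yaw [-178.1    6.2] -89.8 size 75.1 64.3
top pts 1113 ext [-207.1  -30.2] [-143.7   31.3]
side pts 1804 ext [-207.4  -30.9] [-101.4   21. ]
box track x,y,yaw [-153.9    6.6] -0.0 size 113.2 76.0
t 6.6333 tcp w [ 636.4 -370.5  188. ] track [-447.9    4.8] z [-0.001  0.002 -1.   ] jaw yaw in track -89.95 width 0.00033851509788668325 F [-1.7  0.8  0.1]
```

```bash
python3 -c "
from m import *
a=cv2.imread('pics/c_top.png')[150:350,100:420];b=cv2.imread('pics/c_side.png')[130:330,200:520]
cv2.imwrite('pics/cc.png',cv2.resize(np.vstack([a,b]),None,fx=1.5,fy=1.5))
for c in('top','side'):
    f=env.grab_frame(c);P,u,v=pts(f);T=w2t(P*1000)
    s=(T[:,0]>-225)&(T[:,0]<-90)&(abs(T[:,1])<60)&(P[:,2]>.036)&(P[:,2]<.0625)
    for x0 in range(-220,-95,20):
        k=s&(T[:,0]>x0)&(T[:,0]<x0+20)
        if k.sum()>5: print(c,x0,T[k][:,1].min().round(1),T[k][:,1].max().round(1),k.sum())
    for y0 in(-30,0,30):
        k=s&(abs(T[:,1]-y0)<6)
        if k.any():print(' y',y0,T[k][:,0].min().round(1),T[k][:,0].max().round(1))
"
```

```text
top -220 -31.1 44.8 269
top -200 -31.1 44.1 526
top -180 -31.1 24.9 338
top -160 -31.6 1.2 151
top -140 -31.9 -24.4 11
 y -30 -209.9 -134.8
 y 0 -210.3 -154.4
 y 30 -210.5 -179.2
side -220 -30.4 44.1 44
side -200 -31.4 44.6 248
side -180 -30.6 44.6 258
side -160 -31.4 44.6 282
side -140 -31.2 44.5 293
side -120 -30.5 44.5 664
side -100 -29.7 42.6 110
 y -30 -207.0 -99.4
 y 0 -207.2 -98.5
 y 30 -200.7 -97.7
```

View pics/cc.png

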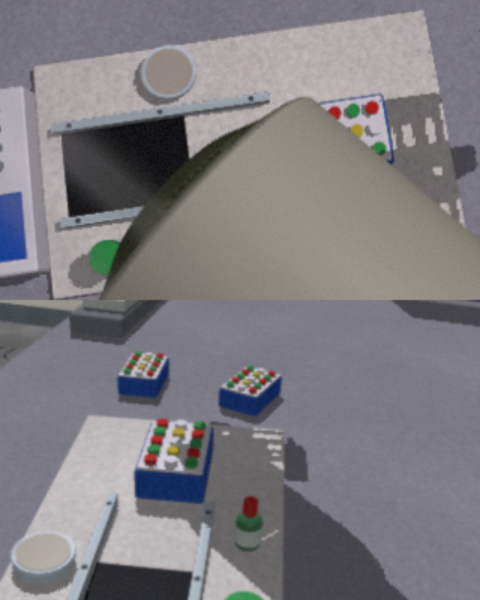

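The upper half shows the arm covering much of the box. The lower half shows the box fully, squared up, at about (175,458), just short of the rails. Both cameras agree it spans y -31 to +44.5, so the centre is +6.6 with yaw about 0, which is too close to the left rail. One more side nudge through the centre should fix that.

Emit:
step_arm:
  plan:
    - [-1,-0.8,1.5,0,0,0,0]
    - [-1,-1.6,3,0,0,0,0]
    - [-1,-2.4,4.5,0,0,0,0]
    - [-1,-3.2,6,0,0,0,0]
    - [-1,-4,7.5,0,0,0,0]
    - [-1,-4.8,9,0,0,0,0]
    - [-1,-5.5,10.4,0,0,0,0]
    - [-1,-5.78,10.92,0,0,0,0]
    - [-1,-5.78,10.92,0,0,0,0]
    - [-1,-5.78,10.92,-1,0,0,0]
    - [-1,-5.78,10.92,-2,0,0,0]
    - [-1,-5.78,10.92,-2,0,0,0]

```text
time: 7.73
tcp_pos: [0.4906, -0.0962, 0.1355]
orientation: [-2.012, -2.404, 0.001]
force: [0.1, 1.2, -0.9]
width: 0.0005
```

```bash
python3 -c "
from m import *
go(-155,95,26)"
```

```text
t 7.7333 tcp w [490.6 -96.2 135.5] track [-152.5  100.7] z [-0.006  0.004 -1.   ] jaw yaw in track -89.86 width 0.0005355831665451063 F [ 0.1  1.2 -0.9]
units [ 0.24 -0.06 -4.38]
```

Emit:
step_arm:
  plan:
    - [-1,0.24,-0.06,-1.5,0,0,0]
    - [-1,0.24,-0.06,-3,0,0,0]
    - [-1,0.24,-0.06,-4,0,0,0]
    - [-1,0.24,-0.06,-4.38,0,0,0]
    - [-1,0.24,-0.06,-4.38,0,0,0]
    - [-1,0.9,0.06,-4.38,0,0,0]
    - [-1,1.3,0.13,-4.38,0,0,0]
    - [-1,1.45,0.15,-4.38,0,0,0]
    - [-1,1.55,0.17,-4.38,0,0,0]
    - [-1,1.65,0.19,-4.38,0,0,0]
    - [-1,1.74,0.2,-4.38,0,0,0]
    - [-1,1.74,0.2,-4.38,0,0,0]

```text
time: 8.73
tcp_pos: [0.5341, -0.0912, 0.0265]
orientation: [-2.012, -2.404, 0.002]
force: [-0.8, -0.2, -0.3]
width: 0.0003
```

```bash
cat >> m.py <<'E'
def edges(x0=-225,x1=-90,z0=.036):
    tool(); f=env.grab_frame('side');P,u,v=pts(f);T=w2t(P*1000); b=f["color"][v,u].astype(int)
    s=(T[:,0]>x0)&(T[:,0]<x1)&(T[:,1]>-47)&(T[:,1]<60)&(P[:,2]>z0)&(P[:,2]<.0625)&((b.max(1)-b.min(1)>40)|(b.sum(1)>400))
    xs=np.arange(T[s][:,0].min(),T[s][:,0].max(),15)
    for x in xs:
        k=s&(T[:,0]>=x)&(T[:,0]<x+15)
        if k.sum()>5: print(round(x),T[k][:,1].min().round(1),T[k][:,1].max().round(1),k.sum(),end=" | ")
    for y in(-25,0,25):
        k=s&(abs(T[:,1]-y)<6)
        if k.any():print('\n y',y,T[k][:,0].min().round(1),T[k][:,0].max().round(1),end='')
    print(); return f
E
python3 -c "
from m import *
edges()"
```

```text
t 8.7333 tcp w [534.1 -91.2  26.5] track [-155.2   57.1] z [-0.006  0.004 -1.   ] jaw yaw in track -89.85 width 0.0002510573154510562 F [-0.8 -0.2 -0.3]
-208 -32.2 34.0 86 | -193 -32.9 35.3 124 | -178 -32.3 38.8 168 | -163 -32.3 40.5 200 | -148 -32.9 42.8 107 | -133 -32.4 42.8 128 | -118 -32.4 42.7 174 | -103 -31.7 42.4 315 | 
 y -25 -205.4 -98.9
 y 0 -207.8 -97.6
 y 25 -192.2 -97.8
```

Emit:
step_arm:
  plan:
    - [-1,0.07,0.01,0,0,0,0]
    - [-1,0.14,0.03,0,0,0,0]
    - [-1,0.2,0.04,0,0,0,0]
    - [-1,0.22,0.04,0,0,0,0]
    - [-1,0.22,0.04,0,0,0,0]

```text
time: 9.2
tcp_pos: [0.5396, -0.0902, 0.0263]
orientation: [-2.012, -2.404, 0.001]
force: [-0.9, 0.6, 1.3]
width: 0.0006
```

```bash
python3 -c "
from m import *
edges()"
```

```text
t 9.2 tcp w [539.6 -90.2  26.3] track [-155.1   51.4] z [-0.006  0.004 -1.   ] jaw yaw in track -89.85 width 0.0005930047161499022 F [-0.9  0.6  1.3]
-206 -38.0 13.1 95 | -191 -37.6 30.3 115 | -176 -38.1 32.0 168 | -161 -37.9 35.5 187 | -146 -38.5 37.3 114 | -131 -38.7 37.2 127 | -116 -38.1 37.3 255 | -101 -38.0 36.1 225 | 
 y -25 -200.4 -97.9
 y 0 -205.7 -97.9
 y 25 -188.8 -98.9
```

The box is now centred (y≈-0.5) and straight. Next I go behind it for the long push.

Emit:
step_arm:
  plan:
    - [-1,-0.6,-0.1,0,0,0,0]
    - [-1,-1.18,-0.21,0,0,0,0]
    - [-1,-1.18,-0.21,0,0,0,0]
    - [-1,-0.9,-1.8,0,0,0,0]
    - [-1,-0.65,-3.2,0,0,0,0]
    - [-1,-0.42,-4.54,0,0,0,0]
    - [-1,-0.42,-4.54,0,0,0,0]
    - [-0.18,1,-4.3,0,0,0,0]
    - [-0.18,2.2,-4.08,0,0,0,0]
    - [-0.18,2.81,-3.97,0,0,0,0]
    - [-0.18,2.81,-3.97,0,0,0,0]
    - [-0.18,2.81,-3.97,0,0,0,0]

```text
time: 10.25
tcp_pos: [0.6101, -0.1887, 0.0258]
orientation: [-2.01, -2.405, 0.001]
force: [-0.9, -0.0, -0.4]
width: 0.0316
```

```bash
python3 -c "
from m import *
edges(); go(-180,-0.5,26)"
```

```text
t 10.25 tcp w [ 610.1 -188.7   25.8] track [-264.3   -0.9] z [-0.006  0.004 -1.   ] jaw yaw in track -89.79 width 0.031568900485040956 F [-0.9 -0.  -0.4]
-207 -35.5 36.9 41 | -192 -37.6 37.1 71 | -177 -38.1 37.4 133 | -162 -37.7 37.2 115 | -147 -38.2 37.1 111 | -132 -38.6 37.2 132 | -117 -38.3 37.2 216 | -102 -38.0 36.3 285 | 
 y -25 -201.2 -97.4
 y 0 -181.6 -98.4
 y 25 -200.6 -98.3
t 10.3 tcp w [ 609.3 -188.9   25.9] track [-2.645e+02 -1.000e-01] z [-0.006  0.004 -1.   ] jaw yaw in track -89.83 width 0.03502649121903369 F [-1.   0.3  0.2]
units [-0.57  3.33  0.  ]
```

Emit:
step_arm:
  plan:
    - [-0.18,-0.17,1,0,0,0,0]
    - [-0.18,-0.26,1.5,0,0,0,0]
    - [-0.18,-0.3,1.75,0,0,0,0]
    - [-0.18,-0.34,1.95,0,0,0,0]
    - [-0.18,-0.37,2.15,0,0,0,0]
    - [-0.18,-0.41,2.35,0,0,0,0]
    - [-0.18,-0.44,2.55,0,0,0,0]
    - [-0.18,-0.48,2.75,0,0,0,0]
    - [-0.18,-0.51,2.95,0,0,0,0]
    - [-0.18,-0.54,3.15,0,0,0,0]
    - [-0.18,-0.57,3.33,0,0,0,0]
    - [-0.18,-0.57,3.33,0,0,0,0]

```text
time: 11.3
tcp_pos: [0.5949, -0.1047, 0.026]
orientation: [-2.01, -2.404, 0.001]
force: [0.5, 0.5, 0.6]
width: 0.0363
```

```bash
python3 -c "
from m import *
edges(-190,0,.040); go(-110,0,26)"
```

```text
t 11.3 tcp w [ 594.9 -104.7   26. ] track [-179.    -0.6] z [-0.007  0.005 -1.   ] jaw yaw in track -89.79 width 0.03628723076908206 F [0.5 0.5 0.6]
-187 -19.1 35.1 10 | -172 -36.4 35.6 21 | -157 -31.2 34.5 138 | -142 -30.0 35.7 107 | -127 -30.1 35.7 71 | -112 -39.9 35.7 88 | -97 -40.1 35.7 187 | -82 -39.3 35.9 138 | -67 -40.3 35.7 345 | 
 y -25 -183.4 -56.1
 y 0 -157.2 -56.0
 y 25 -158.0 -55.3
t 11.35 tcp w [ 594.8 -104.9   25.8] track [-179.2   -0.4] z [-0.007  0.005 -1.   ] jaw yaw in track -89.8 width 0.03630738314337391 F [ 0.1 -0.4  0.8]
units [-0.5   2.72  0.01]
```

The box is at y≈-2 with yaw about 0 and its front 35 mm into the lane. I continue with a slight leftward trim.

Emit:
step_arm:
  plan:
    - [-0.18,-0.05,0.25,0,0,0,0]
    - [-0.18,-0.1,0.5,0,0,0,0]
    - [-0.18,-0.15,0.75,0,0,0,0]
    - [-0.18,-0.2,1.0,0,0,0,0]
    - [-0.18,-0.25,1.25,0,0,0,0]
    - [-0.18,-0.3,1.5,0,0,0,0]
    - [-0.18,-0.35,1.75,0,0,0,0]
    - [-0.18,-0.4,2.0,0,0,0,0]
    - [-0.18,-0.45,2.25,0,0,0,0]
    - [-0.18,-0.5,2.5,0,0,0,0]
    - [-0.18,-0.54,2.7,0,0,0,0]
    - [-0.18,-0.54,2.7,0,0,0,0]

```text
time: 12.35
tcp_pos: [0.5809, -0.0361, 0.0257]
orientation: [-2.008, -2.404, 0.001]
force: [-1.1, -0.2, -0.2]
width: 0.036
```

```bash
python3 -c "
from m import *
edges(-120,100,.040); go(-40,2,26)"
```

```text
t 12.35 tcp w [580.9 -36.1  25.7] track [-109.1    1.3] z [-0.008  0.005 -1.   ] jaw yaw in track -89.75 width 0.03602199377839182 F [-1.1 -0.2 -0.2]
-119 -17.2 37.0 14 | -104 -34.5 37.3 19 | -89 -29.3 37.4 183 | -74 -28.2 37.4 103 | -59 -37.9 37.4 122 | -44 -38.4 37.4 105 | -29 -37.5 37.4 256 | -14 -38.2 37.7 158 | 1 -38.0 37.6 468 | 
 y -25 -97.9 14.4
 y 0 -92.4 14.7
 y 25 -87.8 14.2
t 12.4 tcp w [581.1 -36.6  25.7] track [-109.6    1.3] z [-0.008  0.005 -1.   ] jaw yaw in track -89.76 width 0.03599868470296371 F [-1.3  0.6  0.4]
units [-0.51  2.74  0.01]
```

Box follows the fingers: y≈-0.3, square, front at x=14.5. Continuing straight.

Emit:
step_arm:
  plan:
    - [-0.18,-0.05,0.25,0,0,0,0]
    - [-0.18,-0.09,0.5,0,0,0,0]
    - [-0.18,-0.14,0.75,0,0,0,0]
    - [-0.18,-0.18,1.0,0,0,0,0]
    - [-0.18,-0.23,1.25,0,0,0,0]
    - [-0.18,-0.27,1.5,0,0,0,0]
    - [-0.18,-0.32,1.75,0,0,0,0]
    - [-0.18,-0.36,2.0,0,0,0,0]
    - [-0.18,-0.41,2.25,0,0,0,0]
    - [-0.18,-0.45,2.5,0,0,0,0]
    - [-0.18,-0.49,2.74,0,0,0,0]
    - [-0.18,-0.49,2.74,0,0,0,0]

```text
time: 13.4
tcp_pos: [0.5684, 0.0332, 0.0257]
orientation: [-2.007, -2.404, 0.001]
force: [0.1, 0.1, -0.3]
width: 0.036
```

```bash
python3 -c "
from m import *
edges(-50,160,.040); go(6,2,26)"
```

```text
t 13.4 tcp w [568.4  33.2  25.7] track [-38.6   1.6] z [-0.008  0.006 -1.   ] jaw yaw in track -89.71 width 0.035998368103164154 F [ 0.1  0.1 -0.3]
-47 -16.8 36.9 11 | -32 -26.6 36.7 29 | -17 -29.5 37.5 242 | -2 -28.1 37.6 167 | 13 -29.1 37.7 142 | 28 -28.4 37.7 138 | 43 -37.8 37.8 344 | 58 -38.0 37.8 231 | 73 -38.3 37.7 517 | 
 y -25 -19.3 84.0
 y 0 -25.6 83.4
 y 25 -28.4 83.5
t 13.45 tcp w [568.5  32.7  25.7] track [-39.2   1.6] z [-0.008  0.006 -1.   ] jaw yaw in track -89.71 width 0.036381459825078885 F [ 1.  -0.1 -0.4]
units [-0.33  1.78  0.01]
```

Emit:
step_arm:
  plan:
    - [-0.18,-0.05,0.25,0,0,0,0]
    - [-0.18,-0.09,0.5,0,0,0,0]
    - [-0.18,-0.14,0.75,0,0,0,0]
    - [-0.18,-0.18,1.0,0,0,0,0]
    - [-0.18,-0.23,1.25,0,0,0,0]
    - [-0.18,-0.27,1.5,0,0,0,0]
    - [-0.18,-0.3,1.7,0,0,0,0]
    - [-0.18,-0.32,1.81,0,0,0,0]
    - [-0.18,-0.32,1.81,0,0,0,0]

```text
time: 14.2
tcp_pos: [0.5603, 0.0787, 0.0256]
orientation: [-2.006, -2.404, 0.001]
force: [-0.1, 0.6, 0.3]
width: 0.0362
```

```bash
python3 -c "
from m import *
edges(0,160,.040)"
```

```text
t 14.2 tcp w [560.3  78.7  25.6] track [7.6 1.7] z [-0.009  0.006 -1.   ] jaw yaw in track -89.67 width 0.03617860614922833 F [-0.1  0.6  0.3]
0 -16.7 37.0 10 | 15 -27.2 36.8 56 | 30 -37.8 37.7 277 | 45 -28.0 37.8 242 | 60 -38.3 37.9 155 | 75 -28.0 37.8 164 | 90 -38.4 37.8 408 | 105 -38.2 37.8 330 | 120 -37.8 38.0 600 | 
 y -25 15.7 130.7
 y 0 23.1 130.6
 y 25 16.8 129.7
```

The box centre is at about (75.5, -0.2) with yaw about 0. I back the fingers out along the lane, rise, then swing clear.

Emit:
step_arm:
  plan:
    - [-0.18,0.1,-0.6,0,0,0,0]
    - [-0.18,0.28,-1.6,0,0,0,0]
    - [-0.18,0.42,-2.4,0,0,0,0]
    - [-0.18,0.42,-2.4,1,0,0,0]
    - [-0.18,0.42,-2.4,2.5,0,0,0]
    - [-0.18,0.42,-2.4,4,0,0,0]
    - [-0.18,0.42,-2.4,5.5,0,0,0]
    - [-0.18,0.42,-2.4,7,0,0,0]
    - [-0.18,0,-4,8,0,0,0]
    - [-0.18,-0.5,-5.5,8,0,0,0]
    - [-0.18,-1,-7,8,0,0,0]
    - [-0.18,-1.5,-8.5,8,0,0,0]

```text
time: 15.25
tcp_pos: [0.522, -0.1356, 0.2262]
orientation: [-2.006, -2.405, 0.0]
force: [0.5, 0.2, -0.7]
width: 0.0361
```

Emit:
step_arm:
  plan:
    - [-0.18,-1.5,-1.5,0,0,0,-1]
    - [-0.18,-2.5,-3,0,0,0,-2]
    - [-0.18,-3.5,-4.5,0,0,0,-3]
    - [-0.18,-4.5,-6,0,0,0,-4]
    - [-0.18,-5.5,-7.5,0,0,0,-5]
    - [-0.18,-6.5,-9,0,0,0,-6]
    - [-0.18,-7,-10,0,0,0,-7]
    - [-0.18,-7.5,-11,0,0,0,-8]
    - [-0.18,-7.5,-11,0,0,0,-8]

```text
time: 16.0
tcp_pos: [0.3312, -0.4157, 0.2257]
orientation: [-2.82, -1.366, -0.004]
force: [-0.3, -0.0, -1.2]
width: 0.0356
```

```bash
python3 -c "
from m import *
box('pics/final.png'); edges(0,160,.040)
f=env.grab_frame('top')
for n in('vial','jar','dish'):
    d=env.silhouettes('top',n)[0]; print(n,np.round(d['rect'],1))"
```

```text
box track x,y,yaw [73.7 -0.2] 0.4 size 109.6 75.8
t 16.05 tcp w [ 332.4 -413.5  225.7] track [-437.5  311.6] z [-0.001  0.01  -1.   ] jaw yaw in track -137.99 width 0.0366333646052993 F [-0.2  0.3 -0.7]
20 -37.7 36.8 261 | 35 -38.0 37.8 355 | 50 -38.1 37.9 455 | 65 -37.5 37.8 441 | 80 -37.9 37.9 412 | 95 -38.4 38.0 492 | 110 -37.7 38.0 600 | 125 -37.9 37.8 447 | 
 y -25 27.2 130.1
 y 0 23.8 130.3
 y 25 22.8 129.9
vial [262.4 308.6  18.5  18.7]
jar [174.4 322.8  27.5  26.7]
dish [212.9 198.2  38.9  37.4]
```

View pics/final.png

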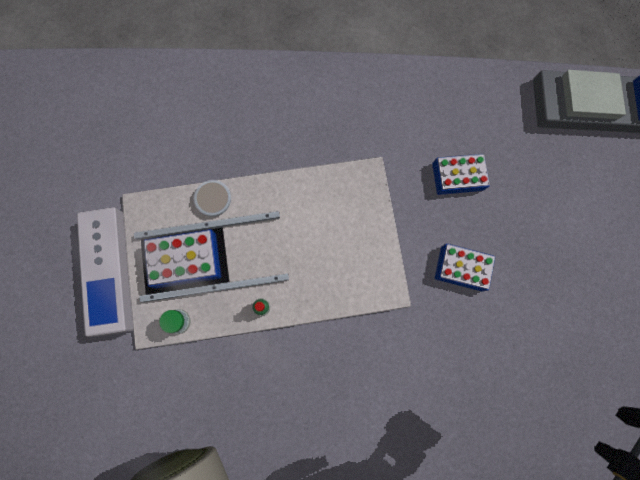

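The final picture shows the box at (182,258), wholly on the plate and parallel to the rails. The vial, jar and dish have not moved, and the robot is clear.

```bash
python3 -c "
from station import env
print(env.close_job())"
```

```text
the job is handed in; nothing more can be done
None
```

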